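# Vent the mixing bowl and release its lid

## Task

The mixing bowl is still under vacuum: on its lid, gently press the vent valve (square cap) fully down with the fingertips and keep it down for two seconds, then let it spring back up. After that push the lid-release plunger (long, narrow cap) fully down, where it stays by itself, and move away. Do not touch the round-capped and cross-capped valves, the crank or the lid, and leave every loose thing where it stands.

Things in the scene. Friction and masses are not known exactly. Their poses are not given: they have to be found in the camera images.
- bowl: Steel mixing bowl, 340 mm over its rim clamps, 382 mm over its two side handles, fixed to the table; flat round amber lid 316 mm across, its top 165 mm above the table. Origin: centre of its underside, z up. Place and yaw vary. On the lid: a centre boss 48 mm across, 30 mm high, with a crank, and four plunger fittings 95 mm from the centre, a quarter turn apart, in varying order.
- vent_fit: Vent valve: fixed dark steel collar 52 mm across, 22 mm high, carrying the square cap. Origin: centre of the collar's underside, on the lid. Its yaw varies.
- vent_top (a point): Centre of the top of the vent valve's square steel cap (36 x 36 x 12 mm); 42 mm above the lid when up; moves with the cap.
- vent (a joint): Travel of the square cap, m: 0 up, 0.008 fully down. A spring pushes it back up: about 1.6 N to start it, 4.8 N fully down.
- release_fit: Lid-release plunger: fixed collar like the vent's, carrying the long narrow cap. Origin: centre of the collar's underside, on the lid. Its yaw varies.
- release_top (a point): Centre of the top of the release's long steel cap (58 x 16 x 12 mm, long side along the fitting's x); 42 mm above the lid when up; moves with the cap.
- release (a joint): Travel of the long cap, m: 0 up, 0.008 fully down. It slides with about 3 N of friction, has no spring, and stays where it is left.
- sample_fit: Sampling valve, to be left alone: same collar, round steel cap 36 mm across, top 42 mm above the lid. Origin: centre of the collar's underside.
- sample (a joint): Travel of the round cap, m: 0 up, 0.008 down (same spring as the vent).
- wash_fit: Wash valve, to be left alone: same collar, cross-shaped steel cap 48 x 48 mm with 12 mm arms, top 42 mm above the lid. Origin: centre of the collar's underside.
- wash (a joint): Travel of the cross cap, m: 0 up, 0.008 down (same spring as the vent).
- crank_knob (a point): Top of the black knob (20 mm across) at the end of the stirrer crank: 48 mm from the bowl's centre, 64 mm above the lid's top; the crank's steel arm runs from the bowl's centre to it and turns freely. Start angle varies. Leave alone.
- plug: Loose white filling plug standing on the lid between two fittings, mushroom shaped, 36 mm across, 32 mm high. Origin: centre of its underside. Leave alone.
- jar: Loose small glass sample jar standing on the lid between two fittings, 36 mm across, 48 mm high. Origin: centre of its underside. Leave alone.
- cutter_ring: Loose steel cutter ring on the table, 110 mm across, 25 mm high. Origin: centre of its underside. Leave alone.
- cutter_disc: Loose steel cutter disc with hub on the table, 100 mm across, 32 mm high. Origin: centre of its underside. Leave alone.
- scraper: Loose scraper, 240 mm long, lying on the table. Origin: on the table under its middle; handle to its -x. Leave alone.
- spray: Loose white bottle on the table, 64 mm across, 170 mm high. Origin: centre of its underside. Leave alone.
- beaker: Loose steel beaker on the table, 76 mm across, 90 mm high. Origin: centre of its underside. Leave alone.

How it is judged:
By the outcome, as a careful person would: the job done as asked, in the order asked, and still so for the second after the job is handed in, with the robot touching nothing.
It also fails if it takes over 42 s, if anything falls off the work surface, if the arm or the gripper's body presses on something with over 40 N, if the wrist force passes 120 N, or if a joint passes its speed limit or range.

## Robot

A 6-joint arm with a two-finger parallel gripper is mounted at the origin on the work surface. World frame = base frame: x ahead of the robot, y to its left, z up, the work surface at z = 0. Lengths are in m, angles in rad, forces in N, time in s.
With the tool pointing down it reaches from about 0.4 to 0.825 m from the base axis. Payload 7 kg.
Tool frame: the origin (TCP) lies at the very end of the fingers, on their centre line; the grasp point (between the pads) lies 19 mm behind it; z points along the fingers, x is the direction in which the jaws open and shut, and the axes are right-handed (so a half turn about z gives the same grasp; the last joint's range is limited). The gripper opens to 88 mm and grips with 3 to 60 N. Pads are 19 mm wide; open, the fingers measure 130 mm over their backs; the gripper's body (78 mm by 193 mm) begins 47 mm behind the grasp point.
Start: joints at [1.475, 0.359, 0.012, 0, -1.224, -0.288], TCP at [0.253, 0.626, 0.227] pointing down, gripper open.
Joint ranges: [-3.07, 3.07], [-1.43, 2.12], [-1.02, 1.25], [-3.03, 1.67], [-3.05, -0], [-3.03, 3.03]. Speed limits (rad/s): [2.39, 2.39, 3.01, 3.14, 3.14, 3.14].

## Interface

Orientations are given as [roll, pitch, yaw] about the fixed x, y, z axes, in that order (R = Rz(yaw) Ry(pitch) Rx(roll)).
In Python, from station import telemetry, grab_frame, arm, regions_of, pinpoint gives the robot as it stands. The module is installed in compiled form; this text tells all that it offers.
- The arm moves only by the shell command python3 -m inch 'ROWS' [FORCE]. ROWS is text: rows parted by semicolons, each of 7 numbers parted by spaces: the opening, from 0 (shut) to 1 (fully open), then the shift along the world's x, y, z in cm, then the turn, a rotation vector about the world's x, y, z in degrees. A call has 1 to 12 rows; each row is the pose to reach, as a shift and turn from the pose measured when the call began; what a row does not reach only later rows make up. A row lasts 1/8 s, in which the tool goes at most 62.5 mm and 10.7 degrees, less where a joint would pass 70% of its speed; a pose out of reach is approached as far as the arm can. A call with a gripper value outside its range is refused whole. The fingers move at their own pace and stop on an object; FORCE is the grip in N (left out, the last holds). Time passes only in rows, so rows that repeat a pose let the fingers close. It gives the time, the measured TCP pose, the force and the opening at its end, in the units of the state.
- telemetry.get_state(): the state, without advancing time (a new reading comes with each control period).
- grab_frame(name): name is "side" or "top"; returns a dict with "pixels" (384x512x3 uint8, red, green, blue), "fx", "fy", "cx", "cy" (pixels), "dist_coeffs" ([k1, k2, p1, p2, k3] as OpenCV has them; the pictures are not rectified), "R" (3x3) and "t" (3): a world point X has camera coordinates R X + t. Camera axes: x right, y down, z forward; pixel columns grow to the right and rows downward; lengths in m; the calibration is good to about 2 mm. A picture is of the moment at which its call begins. There is no depth.
- arm.job_done(): hands the job in, once; it reports no verdict.
Trained networks look in the newest picture that a camera, given by its name, has taken for a name from the list of things; names that differ only in an ending like _2 or _b are one class to them, and where a whole thing is asked for, a point or a joint stands for the part that bears it (a point fixed in the world has none). Each returns a list of dicts, best first, with "p" (0 to 1); they miss things now and then, are a little off and sometimes report something else, mostly with a low value. They report only what shows in the picture. A call takes as long as a camera call.
- regions_of(camera, name): "pixels" (384x512 bool, what is visible of it) and "bbox" ([left, top, right, bottom] in pixels, round what is visible of it).
- pinpoint(camera, name): "location" ([column, row] in pixels: a listed point, or the origin of a listed thing).
The state is a dict: "t": time; "q": joint angles; "qd": joint speeds; "joint_efforts": joint torques, N m; "eef_pos": TCP position; "ee_rot": TCP orientation; "force": force on the tool from outside, world axes, zero at the start; "moment": the same for the moment, N m; "width": finger opening in m.
Only numpy, scipy, OpenCV 4.12 (cv2) and the standard library are available. Lean on these libraries where they do the work, as an engineer would, in place of code of your own. Each camera call takes 0.05 s, during which the arm holds its last target. There are 200 camera calls.

## Working session

There is one attempt and no reset: what is moved stays moved. The work goes in short steps, Python scripts to look and compute and a shell command to move; the robot and the scene stay as the last step left them, time stands still between calls to the robot, and variables do not carry over. Pictures are saved under pics/ and viewed, about 8 in all and at most 12, crops included, and the job is handed in when it is done.

```bash
mkdir -p pics
cat > h.py <<'E'
import numpy as np, cv2
from station import telemetry, grab_frame, arm, regions_of, pinpoint
def K(f): return np.array([[f['fx'],0,f['cx']],[0,f['fy'],f['cy']],[0,0,1.]])
def ray(f,px):
    u=cv2.undistortPoints(np.array([[px]],float),K(f),np.array(f['dist_coeffs'],float))[0,0]
    R=np.array(f['R']);t=np.array(f['t']); return -R.T@t, R.T@np.array([u[0],u[1],1.])
def atz(f,px,z):
    o,d=ray(f,px); return o+d*(z-o[2])/d[2]
def tri(fs,ps):
    A=np.zeros((3,3));b=np.zeros(3)
    for f,p in zip(fs,ps):
        o,d=ray(f,p);d=d/np.linalg.norm(d);M=np.eye(3)-np.outer(d,d);A+=M;b+=M@o
    return np.linalg.solve(A,b)
def proj(f,X):
    return cv2.projectPoints(np.array(X,float).reshape(-1,1,3),cv2.Rodrigues(np.array(f['R'],float))[0],np.array(f['t'],float),K(f),np.array(f['dist_coeffs'],float))[0][:,0]
def save(n,im): cv2.imwrite(n,cv2.cvtColor(im,cv2.COLOR_RGB2BGR))
E
python3 - <<'E'
from h import *
np.set_printoptions(precision=4,suppress=True)
F={c:grab_frame(c) for c in('top','side')}
print(telemetry.get_state())
for c in F:
    save(f'pics/{c}0.png',F[c]['pixels']); o,d=ray(F[c],(256,192));print(c,o,d)
for n,z in [('bowl',0),('vent_fit',.165),('vent_top',.207),('release_fit',.165),('release_top',.207),('sample_fit',.165),('wash_fit',.165),('crank_knob',.229),('plug',.165),('jar',.165)]:
    for c in F:
        for r in pinpoint(c,n)[:2]: print(n,c,np.round(r['p'],2),np.array(r['location']),atz(F[c],r['location'],z))
E
```

```text
{'t': 0.1, 'q': array([ 1.4751,  0.3593,  0.0112, -0.0003, -1.2241, -0.2881]), 'qd': array([ 0.0004, -0.0016,  0.0042,  0.0011,  0.0012,  0.0011]), 'joint_efforts': array([ -0.0015, -58.4164,  29.3753,   7.0156,   0.0102,  -0.    ]), 'eef_pos': array([0.2526, 0.6255, 0.2257]), 'ee_rot': array([-3.1415, -0.0015, -1.9547]), 'force': array([-0.0849, -0.518 , -0.1938]), 'moment': array([-0.0206, -0.0537, -0.0108]), 'width': 0.0874884331886291}
top [ 0.2267 -0.0024  1.4864] [ 0.224  -0.0035 -0.975 ]
side [0.4526 0.9233 1.168 ] [ 0.0376 -0.6889 -0.724 ]
vent_fit top 0.39 [360.6 252.3] [ 0.3187 -0.3517  0.165 ]
vent_fit side 0.69 [265.1 197.6] [ 0.4777 -0.0111  0.165 ]
vent_fit side 0.67 [202.1 180.6] [ 0.6645 -0.0655  0.165 ]
vent_top top 0.56 [256.8 204.5] [ 0.4783 -0.0089  0.207 ]
vent_top side 0.43 [267.1 190. ] [ 0.4726 -0.0008  0.207 ]
release_fit top 0.79 [274.  156.3] [ 0.6572 -0.0722  0.165 ]
release_fit side 0.68 [202.9 182.4] [ 0.6611 -0.0583  0.165 ]
release_top top 0.57 [274.1 152.3] [ 0.6577 -0.0707  0.207 ]
release_top side 0.66 [201.2 170.2] [ 0.6641 -0.0655  0.207 ]
sample_fit top 0.49 [236.6 172.9] [0.5994 0.0589 0.165 ]
sample_fit side 0.57 [221.2 209.1] [0.5963 0.041  0.165 ]
wash_fit top 0.58 [290.5 184.8] [ 0.5537 -0.1263  0.165 ]
wash_fit side 0.6 [246.3 168.3] [ 0.5398 -0.1265  0.165 ]
crank_knob top 0.41 [254.3 183. ] [ 0.546  -0.0019  0.229 ]
crank_knob side 0.52 [240.  181.4] [ 0.5474 -0.0067  0.229 ]
plug top 0.46 [235.2 194.4] [0.5231 0.0643 0.165 ]
plug side 0.68 [252.  215.3] [0.5099 0.0574 0.165 ]
plug side 0.34 [240.2 187.4] [ 0.5511 -0.0459  0.165 ]
jar top 0.69 [292.  163.6] [ 0.6296 -0.1342  0.165 ]
jar side 0.69 [223.2 164.9] [ 0.6104 -0.1363  0.165 ]
```

Run:
```python
import cv2
a=cv2.imread('pics/top0.png')[110:250,180:340];cv2.imwrite('pics/top0c.png',cv2.resize(a,None,fx=5,fy=4.25*5/4.25*0.85 if 0 else 4.2,interpolation=2) if 0 else cv2.resize(a,None,fx=4,fy=4,interpolation=cv2.INTER_CUBIC))
a=cv2.imread('pics/side0.png')[110:260,150:330];cv2.imwrite('pics/side0c.png',cv2.resize(a,None,fx=4,fy=4,interpolation=cv2.INTER_CUBIC))
```

```text
(no output)
```

View pics/top0c.png

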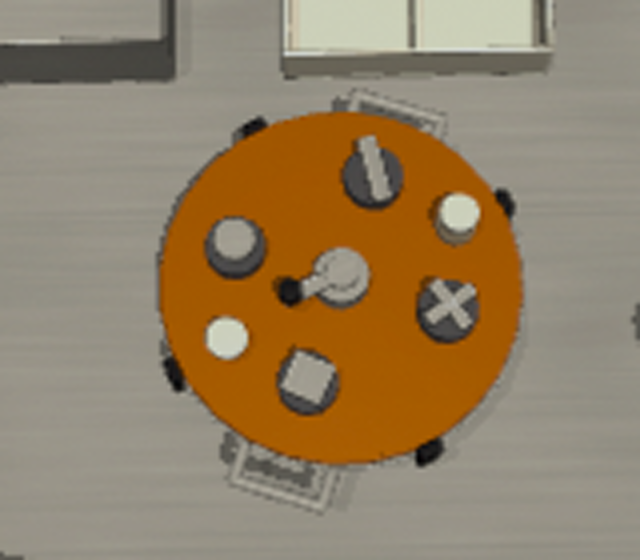

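View pics/side0c.png

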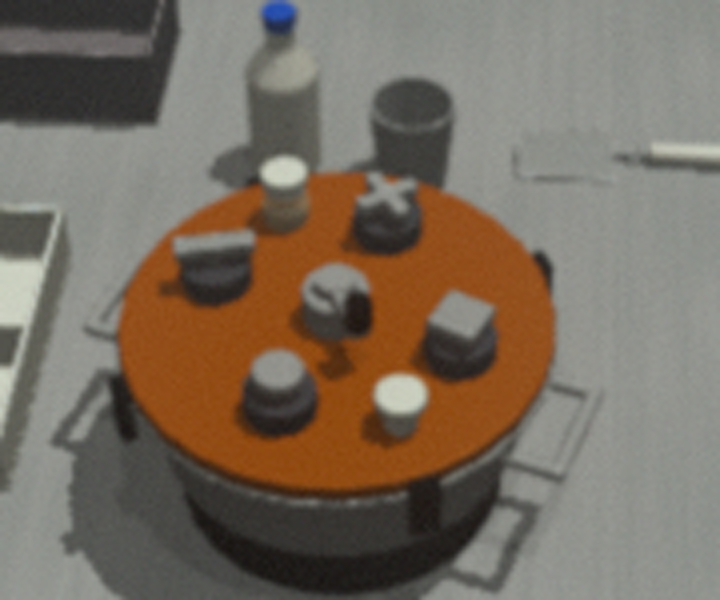

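View pics/side0.png

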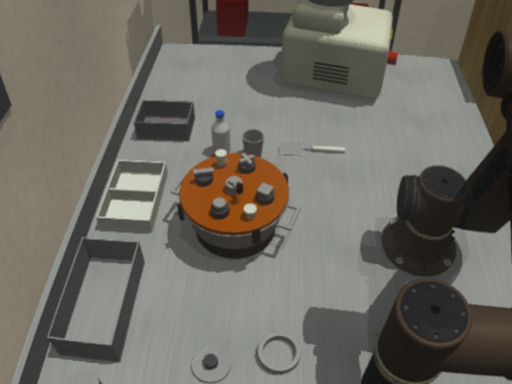

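Both views agree: the square cap is nearest the robot (top 256.8,204; side 265,189). The long cap is opposite it (top 273,152; side 204,170). The knob, plug and round cap are on the left and the jar and cross cap on the right. Next I refine the positions with the regions.

Run:
```python
from h import *
np.set_printoptions(precision=4,suppress=True)
F={c:grab_frame(c) for c in('top','side')}
P={'vent':[(256.6,203.7),(265.2,188.6)],'release':[(273.1,151.7),(203.7,170.4)]}
for n,(a,b) in P.items():
    print(n,tri([F['top'],F['side']],[a,b]),atz(F['top'],a,.207),atz(F['side'],b,.207))
# lid rim circle fit from amber colour
from scipy.optimize import least_squares
for c in F:
    hsv=cv2.cvtColor(F[c]['pixels'],cv2.COLOR_RGB2HSV)
    m=cv2.inRange(hsv,(8,180,60),(22,255,255));k=max(cv2.findContours(m,0,1)[0],key=cv2.contourArea)
    h=cv2.convexHull(k)[:,0].astype(float)
    X=np.array([atz(F[c],p,.165)[:2] for p in h])
    s=least_squares(lambda v:np.hypot(*(X-v[:2]).T)-v[2],[.57,-.04,.158],loss='soft_l1',f_scale=.002).x;print(c,'lid',s)
# long axis ends, from top crop
e=[((x+.5)/4-.5+180,(y+.5)/4-.5+110) for x,y in[(366,140),(380,196)]]
A=[atz(F['top'],p,.207) for p in e];d=A[0]-A[1];print('axis',np.degrees(np.arctan2(d[1],d[0])),np.linalg.norm(d))
e=[(193.8+.1,170.4),(213.2,168.5)]
A=[atz(F['side'],p,.207) for p in e];d=A[0]-A[1];print('axis side',np.degrees(np.arctan2(d[1],d[0])),np.linalg.norm(d))
```

```text
vent [ 0.4797 -0.0081  0.2053] [ 0.481  -0.0083  0.207 ] [ 0.4781 -0.0058  0.207 ]
release [ 0.6587 -0.0672  0.2057] [ 0.6599 -0.0674  0.207 ] [ 0.6569 -0.0652  0.207 ]
top lid [ 0.5703 -0.0376  0.1559]
side lid [ 0.5686 -0.0328  0.1553]
axis 11.964881713301695 0.051105245501976836
axis side 12.162903968947615 0.055420366360005996
```

```bash
python3 -m inch '0 2 -6 4 0 0 -8; 0 4 -12 8 0 0 -16; 0 6 -18 9 0 0 -24; 0 8 -24 9 0 0 -32; 0 10.5 -30 9 0 0 -40; 0 13 -36 9 0 0 -48; 0 15 -42 9 0 0 -54.5; 0 17 -48 9 0 0 -54.5; 0 19.5 -54 9 0 0 -54.5; 0 22.5 -60 9 0 0 -54.5; 0 22.5 -63.3 9 0 0 -54.5; 0 22.5 -63.3 9 0 0 -54.5' 20
```

```text
t: 2.7
eef_pos: [0.4779, -0.0106, 0.3165]
ee_rot: [-3.141, -0.0, -2.911]
force: [0.1, 0.2, -0.4]
width: 0.0007
```

```bash
python3 -m inch '0 .2 .3 -3 0 0 0; 0 .2 .3 -6 0 0 0; 0 .2 .3 -8.5 0 0 0; 0 .2 .3 -9.7 0 0 0; 0 .2 .3 -9.7 0 0 0; 0 .2 .3 -9.7 0 0 0'
python3 - <<'E'
from h import *
a=[]
for c,b in(('top',(225,180)),('side',(220,150))):
    f=grab_frame(c);save(f'pics/{c}1.png',f['pixels']);x,y=b
    a.append(cv2.resize(f['pixels'][y-10:y+80,x-10:x+80],None,fx=4.4,fy=4.4,interpolation=2))
save('pics/c1.png',np.hstack(a))
E
```

```text
t: 3.45
eef_pos: [0.4806, -0.0073, 0.2206]
ee_rot: [-3.141, 0.001, -2.91]
force: [0.3, 0.5, 1.0]
width: 0.0005
```

View pics/c1.png

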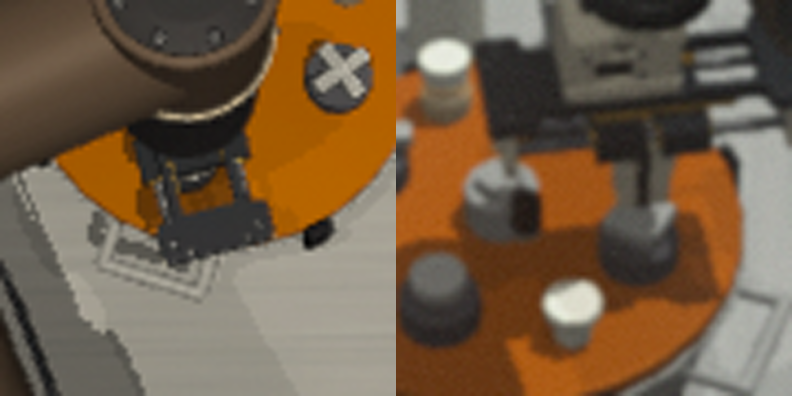

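The side view shows the shut fingertips just above the square cap (about 640,205 in the crop), well clear of the knob and plug. I go down in small steps.

```bash
python3 -m inch '0 0 0 -.5 0 0 0; 0 0 0 -1 0 0 0; 0 0 0 -1.4 0 0 0; 0 0 0 -1.7 0 0 0; 0 0 0 -1.7 0 0 0; 0 0 0 -1.7 0 0 0'
```

```text
t: 4.3
eef_pos: [0.4804, -0.0074, 0.2036]
ee_rot: [-3.141, 0.001, -2.911]
force: [-2.1, 0.8, 2.2]
width: 0.0006
```

```bash
for i in 1; do python3 -m inch '0 0 0 -.2 0 0 0; 0 0 0 -.3 0 0 0; 0 0 0 -.3 0 0 0; 0 0 0 -.3 0 0 0'; done; python3 -m inch '0 0 0 -.1 0 0 0; 0 0 0 -.15 0 0 0; 0 0 0 -.15 0 0 0; 0 0 0 -.15 0 0 0'
```

```text
t: 4.8
eef_pos: [0.4805, -0.0074, 0.2007]
ee_rot: [-3.141, 0.001, -2.911]
force: [-1.7, 0.6, 3.1]
width: 0.0006
t: 5.3
eef_pos: [0.4805, -0.0074, 0.1993]
ee_rot: [-3.141, 0.001, -2.911]
force: [-2.6, 0.6, 5.4]
width: 0.0003
```

```bash
python3 -m inch '0 0 0 -.1 0 0 0; 0 0 0 -.1 0 0 0; 0 0 0 -.1 0 0 0'
```

```text
t: 5.68
eef_pos: [0.4805, -0.0075, 0.1992]
ee_rot: [-3.141, 0.002, -2.91]
force: [-5.8, 0.8, 10.9]
width: 0.0005
```

The stop is reached: z stays at 0.1992 while the force rises to 10.9 N. Now I hold for well over 2 s.

```bash
for i in 1; do python3 -m inch '0 0 0 -.1 0 0 0; 0 0 0 -.1 0 0 0; 0 0 0 -.1 0 0 0; 0 0 0 -.1 0 0 0; 0 0 0 -.1 0 0 0; 0 0 0 -.1 0 0 0; 0 0 0 -.1 0 0 0; 0 0 0 -.1 0 0 0; 0 0 0 -.1 0 0 0; 0 0 0 -.1 0 0 0; 0 0 0 -.1 0 0 0; 0 0 0 -.1 0 0 0'; python3 -m inch '0 0 0 -.1 0 0 0; 0 0 0 -.1 0 0 0; 0 0 0 -.1 0 0 0; 0 0 0 -.1 0 0 0; 0 0 0 -.1 0 0 0; 0 0 0 -.1 0 0 0; 0 0 0 -.1 0 0 0; 0 0 0 -.1 0 0 0; 0 0 0 -.1 0 0 0; 0 0 0 -.1 0 0 0'; done
```

```text
t: 7.18
eef_pos: [0.4806, -0.0074, 0.1991]
ee_rot: [-3.141, 0.002, -2.91]
force: [-7.0, 1.7, 13.2]
width: 0.0004
t: 8.43
eef_pos: [0.4805, -0.0075, 0.1991]
ee_rot: [-3.141, 0.003, -2.91]
force: [-6.4, 1.6, 13.5]
width: 0.0006
```

```bash
python3 -m inch '0 0 0 .5 0 0 0; 0 0 0 2 0 0 0; 0 0 0 5 0 0 0; 0 0 0 8.5 0 0 0; 0 5 -1.8 8.5 0 0 0; 0 10 -3.4 8.5 0 0 0; 0 15 -5 8.5 0 0 0; 0 17.8 -5.9 8.5 0 0 -.5; 0 17.8 -5.9 6 0 0 -.5; 0 17.8 -5.9 3 0 0 -.5; 0 17.8 -5.9 2 0 0 -.5; 0 17.8 -5.9 2 0 0 -.5'
python3 - <<'E'
from h import *
a=[]
for c,b in(('top',(225,140)),('side',(190,150))):
    f=grab_frame(c);save(f'pics/{c}2.png',f['pixels']);x,y=b
    a.append(cv2.resize(f['pixels'][y-10:y+80,x-10:x+80+10],None,fx=4,fy=4,interpolation=2))
save('pics/c2.png',np.hstack(a))
E
```

```text
t: 9.93
eef_pos: [0.6585, -0.0665, 0.2192]
ee_rot: [-3.14, 0.002, -2.918]
force: [-0.1, 0.1, 0.1]
width: 0.0007
```

View pics/c2.png

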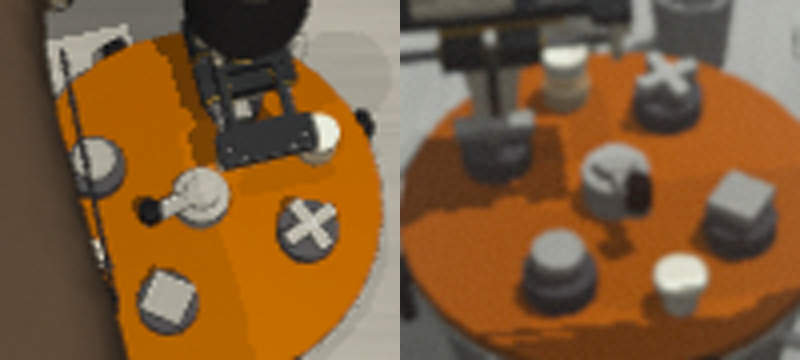

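The square cap is up again (side crop 740,190), and the fingers are over the long cap (495,120). The knob, plug and jar are unmoved.

```bash
python3 -m inch '0 0 0 -.5 0 0 0; 0 0 0 -1 0 0 0; 0 0 0 -1.3 0 0 0; 0 0 0 -1.5 0 0 0; 0 0 0 -1.7 0 0 0; 0 0 0 -1.9 0 0 0; 0 0 0 -1.95 0 0 0; 0 0 0 -1.95 0 0 0'; python3 -m inch '0 0 0 -.1 0 0 0; 0 0 0 -.15 0 0 0; 0 0 0 -.15 0 0 0; 0 0 0 -.15 0 0 0; 0 0 0 -.15 0 0 0'
```

```text
t: 11.02
eef_pos: [0.6593, -0.0665, 0.2011]
ee_rot: [-3.14, 0.005, -2.918]
force: [-0.1, -0.5, 0.9]
width: 0.0003
t: 11.65
eef_pos: [0.6593, -0.0665, 0.1995]
ee_rot: [-3.14, 0.005, -2.918]
force: [-0.5, -0.5, 1.4]
width: 0.0005
```

```bash
python3 -m inch '0 0 0 -.1 0 0 0; 0 0 0 -.15 0 0 0; 0 0 0 -.15 0 0 0; 0 0 0 -.15 0 0 0; 0 0 0 -.15 0 0 0'
```

```text
t: 12.28
eef_pos: [0.6594, -0.0665, 0.1993]
ee_rot: [-3.14, 0.006, -2.918]
force: [-3.5, 1.0, 8.4]
width: 0.0005
```

```bash
python3 -m inch '0 0 0 -.1 0 0 0; 0 0 0 -.15 0 0 0; 0 0 0 -.15 0 0 0; 0 0 0 -.15 0 0 0; 0 0 0 -.15 0 0 0'
```

```text
t: 12.9
eef_pos: [0.6594, -0.0665, 0.1993]
ee_rot: [-3.139, 0.007, -2.917]
force: [-5.5, 3.0, 10.4]
width: 0.0001
```

At its stop (z stays 0.1993, 10.4 N). I retreat straight up, then away.

```bash
python3 -m inch '0 0 0 .5 0 0 0; 0 0 0 2 0 0 0; 0 0 0 6 0 0 0; 0 0 0 11 0 0 0; 0 -1 5 12 0 0 0; 0 -3 11 12 0 0 0; 0 -6 17 12 0 0 0; 0 -9 23 12 0 0 0; 0 -13 29 12 0 0 0; 0 -17 35 12 0 0 0; 0 -21 41 12 0 0 0; 0 -25 46 12 0 0 0'; python3 -m inch '0 0 0 0 0 0 0; 0 0 0 0 0 0 0; 0 0 0 0 0 0 0'
python3 - <<'E'
from h import *
f=grab_frame('side');g=grab_frame('top')
a=[cv2.resize(f['pixels'][140:230,170:290],None,fx=3.7,fy=4,interpolation=2),cv2.resize(g['pixels'][135:225,215:310],None,fx=3.6,fy=4,interpolation=2)]
save('pics/c3.png',np.hstack(a))
o=cv2.imread('pics/side0.png')[...,::-1]
for n,z in [('crank_knob',.229),('plug',.165),('jar',.165),('release_top',.199),('vent_top',.207)]:
    for c,fr in(('top',g),('side',f)):
        for r in pinpoint(c,n)[:1]: print(n,c,np.round(r['location'],1))
save('pics/c4.png',np.hstack([cv2.resize(i[155:195,185:225],None,fx=9,fy=9,interpolation=2) for i in(o,f['pixels'])]))
E
```

```text
t: 14.4
eef_pos: [0.4323, 0.3631, 0.3203]
ee_rot: [-3.14, 0.008, -2.917]
force: [0.4, 0.9, 0.1]
width: 0.0006
t: 14.78
eef_pos: [0.433, 0.3622, 0.3206]
ee_rot: [-3.14, 0.008, -2.919]
force: [0.9, -0.3, -0.4]
width: 0.0003
crank_knob top [252.9 183.7]
crank_knob side [237.4 183.5]
plug side [252.1 212.2]
jar top [293.1 166.1]
jar side [222.2 163.5]
release_top top [276.5 151.9]
release_top side [201.4 173.6]
vent_top top [254.8 202.2]
vent_top side [268.  191.9]
```

View pics/c3.png

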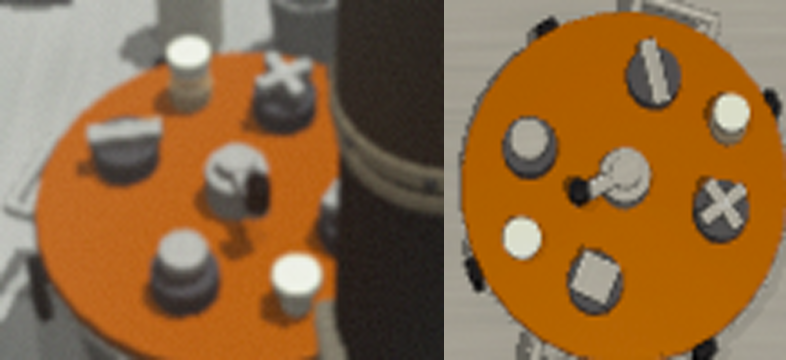

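View pics/c4.png

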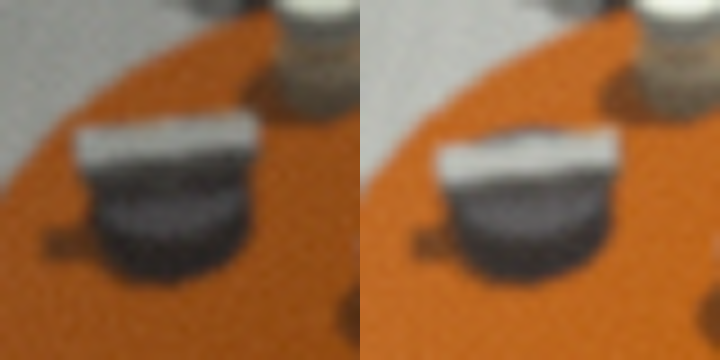

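The long cap now sits about 2 px lower, right on its collar, with no gap left under it. All the other fittings, the knob, the plug and the jar look the same as before.

```bash
python3 -c "from station import arm; print(arm.job_done())"
```

```text
the job is handed in; nothing more can be done
None
```

I did both steps in the order asked and handed the job in at about 15 s.

- **Vent valve:** I pressed the square cap to its stop with shut fingertips. It stopped at z = 0.199 m, with 11–13.5 N on the tool, and I held it for about 2.7 s. A picture taken after I lifted off shows it back up.
- **Release plunger:** I pushed the long cap to its stop at z = 0.199 m, with about 10 N. After I withdrew, the side view shows it still down, sitting on its collar with no gap.
- **Everything else:** The knob, plug, jar, round cap and cross cap look unchanged in the last pictures. I did not check the loose things on the table in a final picture, but the arm never went low near them.
- **Differences:** The network's points moved by up to about 3 px between frames for things that had not moved. For the final state I relied on the pictures and the stop heights instead. In the last side view the arm hides most of the vent, so its final state rests on the top view and the earlier side view. During the presses the tool also showed a sideways force of about 6–7 N.

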